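# Tip the housings, inspect their feet, slide the reject aside

### The job

Without picking any of them up, tip each of the three standing grey housings away from you onto its back and look at its underside, which must have four yellow bosses. When all three lie on their backs, slide any housing that lacks a boss, still on its back, onto the middle of the red reject mat; leave the sound ones lying on their backs, off the mat. Do not disturb the white jar, the brown vial or the glass beaker.

Things in the scene. Friction and masses are not known exactly. Their poses are not given: they have to be found in the camera images.
- housing_a_mid (a point): Centre of a grey cast housing, 47.5 mm above its underside: 80 mm wide (its y), 60 deep (x), 95 tall (z), plus a black cable gland 22 mm across, 8 mm high on top; 0.3 to 0.6 kg. Starts upright, its front (-x; flat, with a flush black round window) turned to the robot within 0.2 rad. The three look alike except underneath; names tell nothing.
- housing_b_mid (a point): Centre of a grey cast housing, 47.5 mm above its underside: 80 mm wide (its y), 60 deep (x), 95 tall (z), plus a black cable gland 22 mm across, 8 mm high on top; 0.3 to 0.6 kg. Starts upright, its front (-x; flat, with a flush black round window) turned to the robot within 0.2 rad. The three look alike except underneath; names tell nothing.
- housing_c_mid (a point): Centre of a grey cast housing, 47.5 mm above its underside: 80 mm wide (its y), 60 deep (x), 95 tall (z), plus a black cable gland 22 mm across, 8 mm high on top; 0.3 to 0.6 kg. Starts upright, its front (-x; flat, with a flush black round window) turned to the robot within 0.2 rad. The three look alike except underneath; names tell nothing.
- mat_mid (a point): Centre of the red reject mat, on the desk top. The mat is fixed, 130 mm along its x (away from the robot) by 150 mm along its y, 1.6 mm thick and soft: it offers no edge to sliding things. Along its far edge stands a fixed aluminium stop rail, 10 mm thick, 12 mm high, its near side 71 mm beyond the centre.
- jar_mid (a point): White plastic jar standing upright, 28 mm in diameter, 44 mm tall; the point is its centre. Bystander.
- brown_vial_mid (a point): Brown vial with white cap standing upright, 22 mm in diameter, 55 mm tall; the point is its centre. Bystander.
- glass_beaker_mid (a point): Clear glass beaker standing upright, 57 mm in diameter, 66 mm tall; the point is its centre, 33 mm above the desk. Bystander.
- housing_a: All three alike: origin at the centre of the underside, which has a 3 mm rim and, level with it, a 16 mm rib across the middle (along x). Either side, at y = +-22.5 mm, a black-floored pocket 10 mm deep holds two round yellow bosses, 19 mm across, at x = +-13.5 mm, ending 1 mm below the rim. Four in all on a sound housing; a missing one shows only the black floor.
- housing_b: As housing_a. Tipped onto its back its x points down, its z away from the robot and its underside towards the robot; it is then 60 mm high, 80 mm wide and 103 mm long (with the gland).
- housing_c: As housing_a. Pushed level and straight back within 20 mm of the top of the front face it tips over its rear lower edge without slipping, and beyond about 32 degrees falls by itself onto its flat back; lying, it slides when pushed level.
Mind the look-alikes: they are no part of the job. Leave any orange or purple look-alike of the housing_b alone.

How it is judged:
On the way:
1. all three housings lie on their backs, off the red mat (angle between each of housing_a_mid, housing_b_mid, housing_c_mid's own x axis and vertical above 2.97 rad and height (world z) of each of housing_a_mid, housing_b_mid, housing_c_mid below 0.04 m and horizontal distance between each of housing_a_mid, housing_b_mid, housing_c_mid and mat_mid above 0.09 m), for 0.2 s.
At the end, for the whole second after the job is handed in: The housing lacking a boss lies on its back (within 10 degrees), its centre within 30 mm (mat's x) and 40 mm (mat's y) of the red mat's middle; the two sound ones lie on their backs, centres over 90 mm from the mat's middle; all rest on the desk, still (angle between each of housing_a_mid, housing_b_mid, housing_c_mid's own x axis and vertical above 2.97 rad and height (world z) of each of housing_a_mid, housing_b_mid, housing_c_mid below 0.04 m and horizontal distance between each of housing_a_mid, housing_c_mid and mat_mid above 0.09 m and linear speed of each of housing_a, housing_b, housing_c below 0.01 m/s and x of housing_b_mid in the frame of mat_mid between -0.03 and 0.03 m and y of housing_b_mid in the frame of mat_mid between -0.04 and 0.04 m); the robot touches nothing.
It fails at once if a housing is picked up (its centre more than 85 mm above the desk) (height (world z) of any of housing_a_mid, housing_b_mid, housing_c_mid above 0.085 m).
It fails at once if the jar, vial or beaker is shifted more than 20 mm or tipped over (distance of any of jar_mid, brown_vial_mid, glass_beaker_mid from where it was at the start of the episode above 0.02 m or angle between any of jar_mid, brown_vial_mid, glass_beaker_mid's own z axis and vertical above 0.35 rad).
It also fails if it takes over 67 s, if anything falls off the work surface, if the arm or the gripper's body presses on something with over 40 N, if the wrist force passes 120 N, or if a joint passes its speed limit or range.

### The arm

A 6-joint arm with a two-finger parallel gripper is mounted at the origin on a cart in front of the work surface, level with it; the furniture and walls round the work are solid. World frame = base frame: x ahead of the robot, y to its left, z up, the work surface at z = 0. Lengths are in m, angles in rad, forces in N, time in s.
With the tool pointing down it reaches from about 0.35 to 0.875 m from the base axis. Payload 4.2 kg.
Tool frame: the origin (TCP) lies midway between the tips of the shut fingers; the grasp point (between the pads) lies 19 mm behind it; z points along the fingers, y is the line along which they close (so a half turn about z gives the same grasp; the last joint's range is limited). The gripper opens to 85 mm and grips with 20 to 120 N. Pads are 22 mm wide; open, the fingers measure 114 mm over their backs; the gripper's body (76 mm by 85 mm) begins 54 mm behind the grasp point. The pads swing forward as they close: fully open they stand 13 mm farther back than shut.
Start: joints at [1.578, 0.385, 0.008, 0, -1.194, -0.259], TCP at [0.156, 0.605, 0.231] pointing down, gripper open.
Joint ranges: [-3.14, 3.14], [-1.21, 2.06], [-1.07, 1.41], [-3.16, 2.05], [-2.99, -0.16], [-3.1, 3.1]. Speed limits (rad/s): [2.79, 2.79, 3.14, 3.14, 3.14, 3.14].

### API

Orientations are given as a rotation vector (axis times angle).
In Python, from workcell import r gives the robot as it stands.
- The arm moves only by the tool jog_arm, never from a script. Its argument "plan" is a list that holds one entry, the list of rows, each a list of 7 numbers: the shift along the tool's x, y, z in m, then the turn, a rotation vector about the tool's x, y, z in degrees, then the closure, from 0 (fully open) to 1 (shut). In form: [[[dx, dy, dz, rx, ry, rz, hand], ...]]. A call has 1 to 12 rows; each row shifts and turns the commanded pose from where the row before left it, along the tool's axes as they then stand; what a row does not reach is not made up. A row lasts 1/8 s, in which the tool goes at most 62.5 mm and 10.7 degrees, less where a joint would pass 70% of its speed; a pose out of reach is approached as far as the arm can. A call is refused whole if a number of a shift passes 0.0625 or a number of a turn 10.7, either way. A call with a gripper value outside its range is refused whole. The fingers move at their own pace and stop on an object; "squeeze" is the grip in N (left out, the last holds). Time passes only in rows, so rows that do not move let the fingers close. It gives the time, the measured TCP pose, the force, the opening and the grip force at its end, in the units of the state.
- r.get_obs(): the state, without advancing time (a new reading comes with each control period).
- r.get_image(name): name is "side" or "top"; returns the picture (420x560x3 uint8, red, green, blue); there is no depth.
- r.camera_info(name): a dict with "camera_matrix" (3x3 intrinsics, pixels), "R" (3x3) and "t" (3): a world point X has camera coordinates R X + t. Camera axes: x right, y down, z forward; pixel columns grow to the right and rows downward; lengths in m; the calibration is good to about 2 mm. A picture is of the moment at which its call begins. camera_info takes no time and is no camera call.
- r.sign_off(): hands the job in; it is judged then, once.
Trained networks look in the newest picture that a camera, given by its name, has taken for a name from the list of things; names that differ only in an ending like _2 or _b are one class to them, and where a whole thing is asked for, a point or a joint stands for the part that bears it (a point fixed in the world has none). Each returns a list of dicts, best first, with "confidence" (0 to 1); they miss things now and then, are a little off and sometimes report something else, mostly with a low value. They report only what shows in the picture. A call takes as long as a camera call. They do not tell look-alikes from the thing itself.
- r.find_in(camera, name): "at" ([x, y, z] in m, in world coordinates, good to about 4 mm: the middle of the surface that is visible of it).
- r.masks_of(camera, name): "pixels" (420x560 bool, what is visible of it).
- r.tip_of(camera, name): "at" ([x, y, z] in m, in world coordinates, good to about 4 mm: a listed point, or the origin of a listed thing).
The state is a dict: "clock": time; "q": joint angles; "dq": joint speeds; "tau": joint torques, N m; "position": TCP position; "tcp_rot": TCP orientation; "wrist_force": force on the tool from outside, world axes, zero at the start; "wrist_torque": the same for the moment, N m; "finger_gap": finger opening in m; "grip_force": force on a finger pad.
Only numpy, scipy, OpenCV 4.12 (cv2) and the standard library are available. Lean on these libraries where they do the work, as an engineer would, in place of code of your own. Each camera call takes 0.05 s, during which the arm holds its last target. There are 200 camera calls.

## Working session

There is one attempt and no reset: what is moved stays moved. The work goes in short steps, Python scripts to look and compute and a tool call to move; the robot and the scene stay as the last step left them, time stands still between calls to the robot, and variables do not carry over. Pictures are saved under pics/ and viewed, at most 10 in all, crops included, and the job is handed in when it is done.

Besides the shell and the picture viewer there is one more tool, called after ">>>" by a JSON object that holds its "name" and its "arguments", one argument or row to a line. jog_arm: Moves the arm, as the interface text tells. Its arguments: {"type":"object","properties":{"plan":{"type":"array","items":{"type":"array","items":{"type":"array","items":{"type":"number"}}}},"squeeze":{"type":"number"}},"required":["plan"]}

```bash
mkdir -p pics; cat > h.py <<'E'
from workcell import r
import numpy as np, cv2
def save(cam,name,scale=1):
    im=r.get_image(cam); cv2.imwrite(f'pics/{name}.png',cv2.cvtColor(im,cv2.COLOR_RGB2BGR)); return im
def px2w(cam,u,v,z):
    c=r.camera_info(cam);K,R,t=map(np.array,(c['camera_matrix'],c['R'],c['t']))
    d=R.T@np.linalg.inv(K)@[u,v,1];o=-R.T@t
    return o+d*(z-o[2])/d[2]
def w2px(cam,X):
    c=r.camera_info(cam);K,R,t=map(np.array,(c['camera_matrix'],c['R'],c['t']))
    p=K@(R@np.array(X)+t);return p[:2]/p[2]
E
python3 - <<'E'
from h import *
a=save('top','t0');b=save('side','s0')
cv2.imwrite('pics/both0.png',cv2.resize(np.vstack([a,b])[:,:,::-1],(448,672))) if 0 else None
for cam in('top','side'):
    c=r.camera_info(cam);print(cam,-np.array(c['R']).T@c['t'])
    for n in('housing_a_mid','mat_mid','jar_mid','brown_vial_mid','glass_beaker_mid'):
        for d in r.tip_of(cam,n):print(n,np.round(d['at'],3),round(d['confidence'],2),w2px(cam,d['at']).round())
o=r.get_obs();print(o['clock'],o['position'],o['tcp_rot'],o['finger_gap'])
E
```

```text
top [0.39610983 0.19101393 0.93817897]
housing_a_mid [ 0.469 -0.075  0.053] 0.95 [408. 218.]
mat_mid [0.668 0.007 0.002] 0.67 [359. 131.]
mat_mid [0.603 0.442 0.036] 0.67 [160. 160.]
jar_mid [0.392 0.004 0.016] 0.67 [368. 256.]
brown_vial_mid [0.423 0.167 0.026] 0.41 [291. 242.]
glass_beaker_mid [0.602 0.443 0.034] 0.77 [160. 161.]
glass_beaker_mid [0.393 0.004 0.018] 0.36 [368. 255.]
side [0.24686447 0.82331045 0.59018236]
housing_a_mid [ 0.466 -0.071  0.051] 0.7 [338. 157.]
mat_mid [ 0.671  0.013 -0.002] 0.89 [249. 173.]
jar_mid [0.673 0.013 0.003] 0.74 [248. 171.]
jar_mid [0.394 0.006 0.027] 0.51 [357. 189.]
brown_vial_mid [0.424 0.168 0.027] 0.7 [322. 226.]
glass_beaker_mid [0.601 0.442 0.034] 0.79 [171. 289.]
0.6 [0.15570059 0.60527291 0.23130123] [ 3.11669842e+00 -3.94542728e-01 -4.42675891e-05] 0.08527571048176572
```

View pics/t0.png

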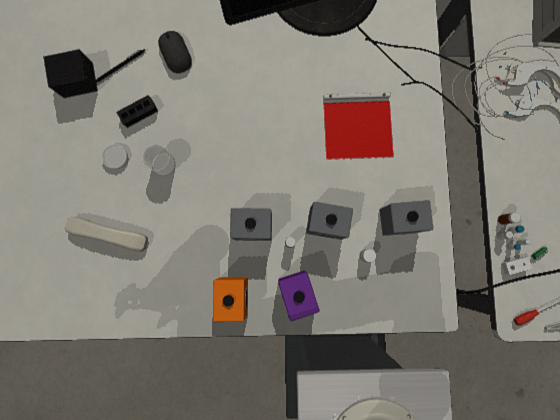

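View pics/s0.png

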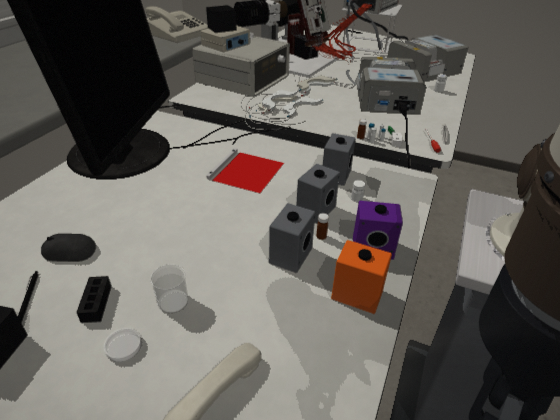

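The top view shows three grey housings with glands near (250,224), (331,220) and (413,216). The red mat is at (358,130), the vial at (290,242), the jar at (369,256) and the beaker at about (160,160). The side view confirms this layout. The orange and purple boxes are look-alikes.

```bash
python3 - <<'E'
from h import *
im=cv2.imread('pics/t0.png'); g=im.max(2)
for (u,v) in((250,224),(331,220),(413,216)):
    s=g[v-14:v+15,u-14:u+15]; ys,xs=np.nonzero(s<45); c=(u-14+xs.mean(),v-14+ys.mean())
    print('gland',c,px2w('top',*c,0.103).round(4))
cv2.imwrite('pics/crop0.png',cv2.resize(im[185:285,215:445],None,fx=3.4,fy=3.4,interpolation=cv2.INTER_CUBIC))
hs=cv2.cvtColor(im,cv2.COLOR_BGR2HSV); m=((hs[...,1]>200)&((hs[...,0]<6)|(hs[...,0]>174))).astype('u1'); m[:80]=0;m[180:]=0;m[:,:300]=0;m[:,400:]=0
R=cv2.minAreaRect(cv2.findNonZero(m)); 
for p in cv2.boxPoints(R): print(px2w('top',*p,0.0016).round(3))
E
```

```text
gland (np.float64(250.03), np.float64(223.13)) [0.4597 0.2469 0.103 ]
gland (np.float64(330.4), np.float64(220.03809523809525)) [0.4627 0.091  0.103 ]
gland (np.float64(412.19607843137254), np.float64(216.12745098039215)) [ 0.4673 -0.0684  0.103 ]
[0.735 0.084 0.002]
[ 0.738 -0.066  0.002]
[ 0.611 -0.063  0.002]
[0.609 0.084 0.002]
```

View pics/crop0.png

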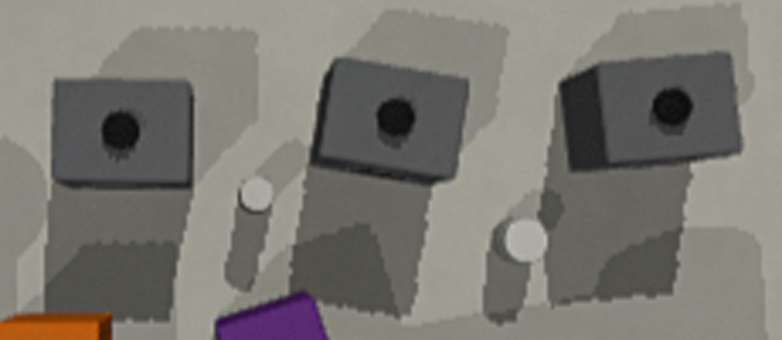

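The crop puts the housing yaws at about 0, -0.16 and +0.10 rad, left to right. The mat's middle is about (0.673, 0.010). I'll start with the left housing, using half-open fingers as a two-point pusher.

>>> {"name": "jog_arm", "arguments": {
  "plan": [
    [[0,0,0,0,0,-7.2,0.5],[0,0,0,0,0,-7.2,0.5],[0.033,0.05,0,0,0,0,0.5],[0.033,0.05,0,0,0,0,0.5],[0.033,0.05,0,0,0,0,0.5],[0.033,0.05,0,0,0,0,0.5],[0.033,0.05,0,0,0,0,0.5],[0.033,0.05,0,0,0,0,0.5],[0.033,0.05,0,0,0,0,0.5],[0,0,0.04,0,0,0,0.5],[0,0,0.04,0,0,0,0.5],[0,0,0,0,0,0,0.5]]
  ]
}}

```text
clock: 2.1
position: [0.3853, 0.2533, 0.1492]
tcp_rot: [3.137, -0.002, -0.007]
wrist_force: [-0.1, -0.2, 0.7]
finger_gap: 0.0425
grip_force: 0.0
```

>>> {"name": "jog_arm", "arguments": {
  "plan": [
    [[0.004,0.006,0.036,0,0,0,0.5],[0,0,0.035,0,0,0,0.5],[0.02,0,0,0,0,0,0.5],[0.012,0,0,0,0,0,0.5],[0.012,0,0,0,0,0,0.5],[0.012,0,0,0,0,0,0.5],[0.012,0,0,0,0,0,0.5],[0.012,0,0,0,0,0,0.5],[0.005,0,0,0,0,0,0.5],[0,0,0,0,0,0,0.5],[0,0,-0.03,0,0,0,0.5],[0,0,-0.04,0,0,0,0.5]]
  ]
}}

```text
clock: 3.6
position: [0.4745, 0.2485, 0.15]
tcp_rot: [3.139, -0.0, -0.004]
wrist_force: [0.3, -0.3, -0.3]
finger_gap: 0.0428
grip_force: 0.0
```

```bash
python3 - <<'E'
from h import *
a=save('top','t1');b=save('side','s1')
cv2.imwrite('pics/b1.png',np.vstack([cv2.resize(a[100:300,200:480],(560,400)),b[130:330,0:560]])[:,:,::-1])
E
```

```text
(no output)
```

View pics/b1.png

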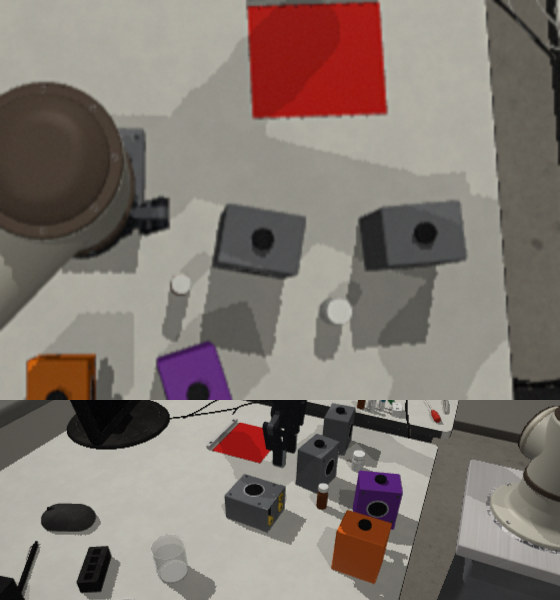

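The left housing lies on its back, with its underside towards the robot and yellow visible. The middle one is next.

>>> {"name": "jog_arm", "arguments": {
  "plan": [
    [[-0.027,0.049,0,0,0,0,0.5],[-0.027,0.049,0,0,0,0,0.5],[-0.027,0.049,0,0,0,0,0.5],[0,0,0,0,0,9.4,0.5],[0,0,0,0,0,0,0.5]]
  ]
}}

```text
clock: 4.32
position: [0.394, 0.1017, 0.1503]
tcp_rot: [-3.131, 0.256, -0.0]
wrist_force: [-0.3, 0.1, -1.3]
finger_gap: 0.0424
grip_force: 0.0
```

>>> {"name": "jog_arm", "arguments": {
  "plan": [
    [[0,0,0.036,0,0,0,0.5],[0,0,0.036,0,0,0,0.5],[0.02,0,0,0,0,0,0.5],[0.012,0,0,0,0,0,0.5],[0.012,0,0,0,0,0,0.5],[0.012,0,0,0,0,0,0.5],[0.012,0,0,0,0,0,0.5],[0.012,0,0,0,0,0,0.5],[0.005,0,0,0,0,0,0.5],[0,0,0,0,0,0,0.5],[0,0,-0.03,0,0,0,0.5],[0,0,-0.04,0,0,0,0.5]]
  ]
}}

```text
clock: 5.82
position: [0.4772, 0.0878, 0.1481]
tcp_rot: [3.129, -0.258, -0.005]
wrist_force: [-0.1, 0.2, 0.6]
finger_gap: 0.0426
grip_force: 0.0
```

>>> {"name": "jog_arm", "arguments": {
  "plan": [
    [[0,0,0,0,0,-7.5,0.5],[0,0,0,0,0,-7.5,0.5],[-0.0317,0.0515,0,0,0,0,0.5],[-0.0317,0.0515,0,0,0,0,0.5],[-0.0317,0.0515,0,0,0,0,0.5],[0,0,0,0,0,0,0.5]]
  ]
}}

```text
clock: 6.58
position: [0.3958, -0.0772, 0.1481]
tcp_rot: [-3.138, -0.145, 0.002]
wrist_force: [0.9, -0.3, -0.2]
finger_gap: 0.0427
grip_force: 0.0
```

>>> {"name": "jog_arm", "arguments": {
  "plan": [
    [[0,0,0.034,0,0,0,0.5],[0,0,0.036,0,0,0,0.5],[0.02,0,0,0,0,0,0.5],[0.012,0,0,0,0,0,0.5],[0.012,0,0,0,0,0,0.5],[0.012,0,0,0,0,0,0.5],[0.012,0,0,0,0,0,0.5],[0.012,0,0,0,0,0,0.5],[0.005,0,0,0,0,0,0.5],[0,0,0,0,0,0,0.5],[0,0,-0.03,0,0,0,0.5],[-0.06,0,-0.02,0,0,0,0.5]]
  ]
}}

```text
clock: 8.07
position: [0.4272, -0.0719, 0.1291]
tcp_rot: [3.137, 0.154, 0.006]
wrist_force: [-1.6, 0.4, 1.2]
finger_gap: 0.0425
grip_force: 0.0
```

```bash
python3 - <<'E'
from h import *
a=save('top','t2');b=save('side','s2')
cv2.imwrite('pics/b2.png',np.vstack([cv2.resize(b[130:270,210:410],(560,392),interpolation=cv2.INTER_CUBIC),a[80:280,:]])[:,:,::-1])
E
```

```text
(no output)
```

View pics/b2.png

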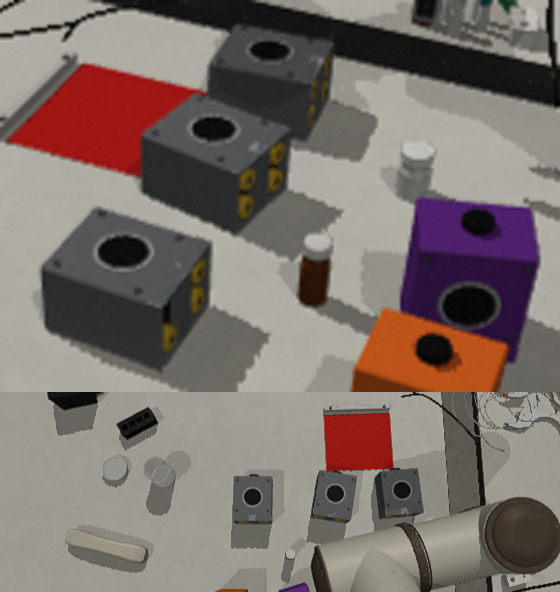

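All three lie on their backs. On the left housing the near pocket shows black where its upper boss should be, and the middle one shows four bosses. I'll zoom in to confirm, the right one especially.

```bash
python3 - <<'E'
from h import *
b=cv2.imread('pics/s2.png'); 
f=lambda x,y:cv2.resize(b[y:y+40,x:x+32],(256,320),interpolation=cv2.INTER_CUBIC)
cv2.imwrite('pics/z.png',np.hstack([f(260,212),f(287,170),f(305,140)]))
im=cv2.imread('pics/t2.png');g=im.max(2)
for (u,v) in((252,185),(335,174),(402,171)):
    s=g[v+80-80-8:v+9,u-8:u+9]
for (u,v) in((252,185),(335,174),(402,171)):
    s=g[v-14:v+15,u-14:u+15]; ys,xs=np.nonzero(s<45); c=(u-14+xs.mean(),v-14+ys.mean()); print(len(xs),c,px2w('top',*c,0.06).round(4))
for n in('jar_mid','brown_vial_mid'):
    for d in r.tip_of('side',n):print(n,np.round(d['at'],3),round(d['confidence'],2))
E
```

```text
202 (np.float64(252.02970297029702), np.float64(184.45544554455446)) [0.5427 0.2449 0.06  ]
206 (np.float64(334.87864077669906), np.float64(180.81067961165047)) [0.5471 0.0738 0.06  ]
213 (np.float64(401.2723004694836), np.float64(176.9906103286385)) [ 0.5526 -0.0639  0.06  ]
jar_mid [0.392 0.006 0.028] 0.58
brown_vial_mid [0.426 0.17  0.029] 0.77
```

View pics/z.png

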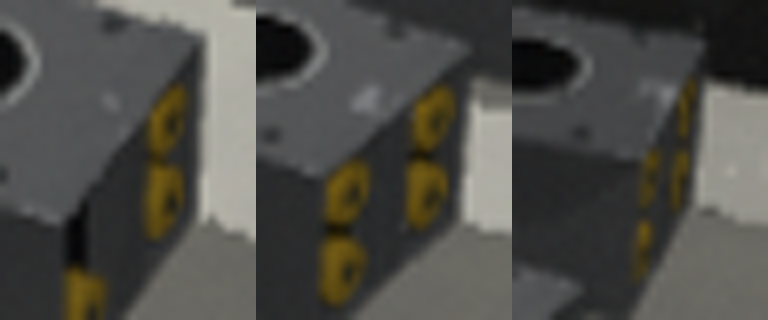

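The left housing lacks one boss, and the other two have all four. I'll push the left one along +x first, then sideways onto the mat.

>>> {"name": "jog_arm", "arguments": {
  "plan": [
    [[0,0,0,0,0,5.6,0.5],[0.004,-0.053,0,0,0,0,0.5],[0.004,-0.053,0,0,0,0,0.5],[0.004,-0.053,0,0,0,0,0.5],[0.004,-0.053,0,0,0,0,0.5],[0.004,-0.053,0,0,0,0,0.5],[0.004,-0.053,0,0,0,0,0.5],[0,0,0,0,0,0,0.5]]
  ]
}}

```text
clock: 9.28
position: [0.4494, 0.2496, 0.1273]
tcp_rot: [-3.141, -0.006, -0.001]
wrist_force: [0.4, -0.6, -0.3]
finger_gap: 0.0431
grip_force: 0.0
```

>>> {"name": "jog_arm", "arguments": {
  "plan": [
    [[0,0.003,0.055,0,0,0,0.5],[0,0,0.056,0,0,0,0.5],[0.02,0,0,0,0,0,0.5],[0.016,0,0,0,0,0,0.5],[0.016,0,0,0,0,0,0.5],[0.016,0,0,0,0,0,0.5],[0.016,0,0,0,0,0,0.5],[0.016,0,0,0,0,0,0.5],[0.016,0,0,0,0,0,0.5],[0.016,0,0,0,0,0,0.5],[0.016,0,0,0,0,0,0.5],[0.016,0,0,0,0,0,0.5]]
  ]
}}

```text
clock: 10.78
position: [0.6132, 0.2424, 0.0175]
tcp_rot: [-3.141, 0.001, 0.0]
wrist_force: [-2.5, -0.0, 0.7]
finger_gap: 0.043
grip_force: 0.0
```

>>> {"name": "jog_arm", "arguments": {
  "plan": [
    [[-0.03,0,0,0,0,0,0.5],[0,-0.04,-0.055,0,0,0,0.5],[0,-0.04,-0.05,0,0,0,0.5],[0,0,0,0,0,0,0.5]]
  ]
}}

```text
clock: 11.28
position: [0.5863, 0.3232, 0.1232]
tcp_rot: [-3.133, -0.005, -0.019]
wrist_force: [-0.3, -0.2, -0.8]
finger_gap: 0.0431
grip_force: 0.0
```

```bash
python3 - <<'E'
from h import *
a=save('top','t3');b=save('side','s3')
cv2.imwrite('pics/b3.png',np.hstack([cv2.resize(a[80:230,200:440],(480,300)),cv2.resize(b[130:280,160:320],(320,300))])[:,:,::-1])
for cam in('top','side'):
    for d in r.tip_of(cam,'housing_b_mid'):print(np.round(d['at'],3),round(d['confidence'],2))
print(r.get_obs()['q'],r.get_obs()['position'])
E
```

```text
[0.672 0.243 0.029] 0.9
[0.318 0.16  0.048] 0.74
[0.315 0.291 0.049] 0.65
[0.321 0.158 0.048] 0.82
[0.315 0.293 0.047] 0.75
[0.677 0.249 0.03 ] 0.7
[ 7.42434018e-01  5.41959186e-01 -3.84832151e-02 -3.85433234e-04
 -9.92031809e-01  8.27163285e-01] [0.58217063 0.31743208 0.11548606]
```

View pics/b3.png

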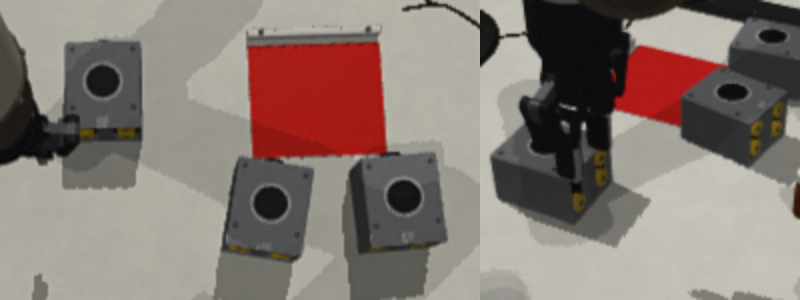

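>>> {"name": "jog_arm", "arguments": {
  "plan": [
    [[0.046,0,0,0,0,0,0.5],[0.046,0,0,0,0,0,0.5],[0,0,0,0,0,10,0.5],[0,0,0,0,0,10,0.5],[0,0,0,0,0,10,0.5],[0,0,0,0,0,10,0.5],[0,0,0,0,0,10,0.5],[0,0,0,0,0,10,0.5],[0,0,0,0,0,10,0.5],[0,0,0,0,0,10,0.5],[0,0,0,0,0,10,0.5],[0,0,0,0,0,0,0.5]]
  ]
}}

```text
clock: 12.98
position: [0.6742, 0.3171, 0.1148]
tcp_rot: [2.22, -2.219, -0.001]
wrist_force: [0.0, 0.1, -0.4]
finger_gap: 0.0427
grip_force: 0.0
```

>>> {"name": "jog_arm", "arguments": {
  "plan": [
    [[0,0,0.049,0,0,0,0.5],[0,0,0.049,0,0,0,0.5],[0.014,0,0,0,0,0,0.5],[0.018,0,0,0,0,0,0.5],[0.018,0,0,0,0,0,0.5],[0.018,0,0,0,0,0,0.5],[0.018,0,0,0,0,0,0.5],[0.018,0,0,0,0,0,0.5],[0.018,0,0,0,0,0,0.5],[0.018,0,0,0,0,0,0.5],[0.018,0,0,0,0,0,0.5],[0,0,0,0,0,0,0.5]]
  ]
}}

```text
clock: 14.48
position: [0.6746, 0.1579, 0.019]
tcp_rot: [2.218, -2.223, 0.001]
wrist_force: [-0.4, -0.8, 5.1]
finger_gap: 0.043
grip_force: 0.0
```

```bash
python3 - <<'E'
from h import *
save('side','s4')
for d in r.tip_of('side','housing_b_mid'):print(np.round(d['at'],3),round(d['confidence'],2))
save('top','t4')
for d in r.tip_of('top','housing_b_mid'):print(np.round(d['at'],3),round(d['confidence'],2))
E
```

```text
[0.314 0.29  0.048] 0.88
[0.676 0.109 0.029] 0.77
[0.319 0.158 0.046] 0.74
[0.674 0.105 0.033] 0.62
```

>>> {"name": "jog_arm", "arguments": {
  "plan": [
    [[0.016,0,0,0,0,0,0.5],[0.016,0,0,0,0,0,0.5],[0.016,0,0,0,0,0,0.5],[0.016,0,0,0,0,0,0.5],[0.016,0,0,0,0,0,0.5],[0.016,0,0,0,0,0,0.5],[0,0,0,0,0,0,0.5],[-0.03,0,0,0,0,0,0.5],[-0.02,0,-0.05,0,0,0,0.5],[-0.05,0,-0.035,0,0,0,0.5],[-0.06,0,0,0,0,0,0.5],[-0.06,0,0,0,0,0,0.5]]
  ]
}}

```text
clock: 16.18
position: [0.6744, 0.2859, 0.1046]
tcp_rot: [-2.22, 2.222, -0.001]
wrist_force: [0.2, 0.3, 0.7]
finger_gap: 0.0426
grip_force: 0.0
```

```bash
python3 - <<'E'
from h import *
a=save('top','t5');b=save('side','s5')
cv2.imwrite('pics/b5.png',np.hstack([cv2.resize(a[80:280,200:440],(480,400)),cv2.resize(b[130:290,180:308],(320,400))])[:,:,::-1])
for cam in('top','side'):
    for n in('housing_b_mid','jar_mid','brown_vial_mid','glass_beaker_mid'):
        for d in r.tip_of(cam,n):print(n,np.round(d['at'],3),round(d['confidence'],2))
E
```

```text
housing_b_mid [0.674 0.008 0.031] 0.98
housing_b_mid [0.32  0.158 0.05 ] 0.77
jar_mid [0.393 0.003 0.017] 0.55
brown_vial_mid [0.426 0.165 0.027] 0.41
brown_vial_mid [0.676 0.011 0.031] 0.38
glass_beaker_mid [0.604 0.438 0.036] 0.56
housing_b_mid [0.315 0.294 0.048] 0.91
housing_b_mid [0.316 0.158 0.049] 0.73
housing_b_mid [0.678 0.01  0.032] 0.65
jar_mid [0.392 0.006 0.024] 0.57
brown_vial_mid [0.423 0.167 0.028] 0.79
glass_beaker_mid [0.602 0.443 0.033] 0.86
```

View pics/b5.png

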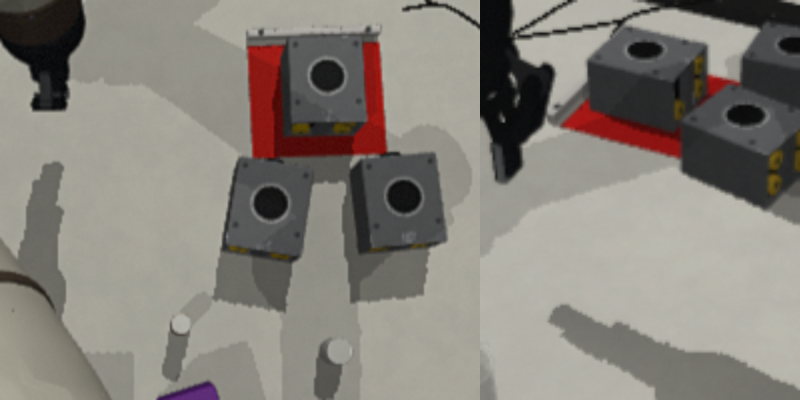

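The faulty housing lies centred on the mat at about (0.675, 0.009). The sound ones lie off the mat, more than 120 mm from its middle. The jar, vial and beaker haven't moved, and the arm is clear.

```bash
python3 -c "
from workcell import r
print(r.sign_off())"
```

```text
the job is handed in; nothing more can be done
None
```

I tipped all three housings onto their backs, slid the one missing a boss (the leftmost) to the middle of the red mat, and handed the job in at about 16 s; sign-off gave no verdict.

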